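# Pull the muddler from the tool block and stand it in the mug

## Robot

A 6-joint arm with a two-finger parallel gripper is mounted at the origin on a cart in front of the work surface, level with it; the furniture and walls round the work are solid. World frame = base frame: x ahead of the robot, y to its left, z up, the work surface at z = 0. Lengths are in m, angles in rad, forces in N, time in s.
With the tool pointing down it reaches from about 0.325 to 1 m from the base axis. Payload 5.1 kg.
Tool frame: the origin (TCP) lies at the very end of the fingers, on their centre line; the grasp point (between the pads) lies 19 mm behind it; z points along the fingers, y is the line along which they close (so a half turn about z gives the same grasp; the last joint's range is limited). The gripper opens to 85 mm and grips with 20 to 120 N. Pads are 22 mm wide; open, the fingers measure 114 mm over their backs; the gripper's body (76 mm by 85 mm) begins 54 mm behind the grasp point. The pads swing forward as they close: fully open they stand 13 mm farther back than shut.
Start: joints at [1.121, 0.124, 1.65, -0, 1.367, -0.083], TCP at [0.233, 0.607, 0.231] pointing down, gripper open.
Joint ranges: [-2.61, 2.61], [-1.02, 2.33], [0.03, 2.71], [-1.35, 4.49], [0.32, 2.68], [-2.91, 2.91]. Speed limits (rad/s): [2.57, 2.57, 3.14, 3.14, 3.14, 3.14].

## Interface

Orientations are given as a unit quaternion [x, y, z, w].
In Python, from rig import arm gives the robot as it stands. The module is installed in compiled form; this text tells all that it offers.
- The arm moves only by the tool arm_command, never from a script. Its argument "deltas" is a list of rows, each a list of 7 numbers: the opening, from 0 (shut) to 1 (fully open), then the shift along the world's x, y, z in cm, then the turn, a rotation vector about the world's x, y, z in rad. In form: [[hand, x, y, z, wx, wy, wz], ...]. A call has 1 to 5 rows; each row is the pose to reach, as a shift and turn from the pose commanded when the call began; what a row does not reach only later rows make up. A row lasts 1/12 s, in which the tool goes at most 41.7 mm and 7.16 degrees, less where a joint would pass 70% of its speed; a pose out of reach is approached as far as the arm can. A call with a gripper value outside its range is refused whole. The fingers move at their own pace and stop on an object; "newtons" is the grip in N (left out, the last holds). Time passes only in rows, so rows that repeat a pose let the fingers close. It gives the time, the measured TCP pose, the force and the opening at its end, in the units of the state.
- arm.read_state(): the state, without advancing time (a new reading comes with each control period).
- arm.read_camera(name): name is "scene" or "top" or "wrist"; returns (picture, depth): 384x512x3 uint8, blue, green, red; 384x512 float32, m along the optical axis (not along the pixel's ray), 0 where there is no reading.
- arm.calibration(name): a dict with "fx", "fy", "cx", "cy" (pixels), "rvec" (rotation vector, rad) and "tvec" (3), from world to camera coordinates, as OpenCV has them; the wrist camera has in their place "tool_from_camera" (4x4, takes a point from camera to tool coordinates, whose origin is the TCP and whose axes are the flange's). Camera axes: x right, y down, z forward; pixel columns grow to the right and rows downward; lengths in m; the calibration is good to about 2 mm. A picture is of the moment at which its call begins: read the wrist's pose just before it. calibration takes no time and is no camera call.
- arm.finish_job(): hands the job in, once; it reports no verdict.
The state is a dict: "time": time; "joint_pos": joint angles; "qd": joint speeds; "effort": joint torques, N m; "ee_pos": TCP position; "ee_rot": TCP orientation; "wrist_force": force on the tool from outside, world axes, zero at the start; "wrist_torque": the same for the moment, N m; "grip_width": finger opening in m.
Only numpy, scipy, OpenCV 4.12 (cv2) and the standard library are available. Lean on these libraries where they do the work, as an engineer would, in place of code of your own. Each camera call takes 0.05 s, during which the arm holds its last target. There are 200 camera calls.

## Task

Get ready to crush lemon for tea: pull the wooden muddler (the tool with the smooth round knob on top) straight up out of the tool block and lower it, foot down, into the mug, then let go so that it stays standing or leaning there. Set it down rather than dropping it, leave the other two tools in the block, and leave the block and the upright mug where they are.

Things in the scene. Friction and masses are not known exactly. Their poses are not given: they have to be found in the camera images.
- muddler: The muddler to move, the tallest tool: pale turned wood, 140 mm long, upright in any one of the three wells with 87 mm showing. Top 33 mm: a plain smooth drum-shaped knob, 33 mm in diameter; below it a slim 18 to 20 mm neck (42 to 98 mm up); lowest 22 mm: a flat foot 32 mm in diameter. Origin at the centre of the foot's underside, z up to the knob. About 0.1 kg, loose with 3 mm play.
- muddler_knob (a point): Centre of the muddler's knob, 121 mm above the underside of the foot; a good place to grip, from any side.
- caddy: The tool block: dark wooden block, loose, 1.2 kg, 72 mm (its x) by 190 mm (its y) and 65 mm high, with three round upright wells 39 mm in diameter in a row along its y axis at y = -62, 0 and +62 mm; well floors 12 mm above the worktop. Origin at the centre of its underside.
- reamer: Bystander in another well: pale wooden citrus reamer, 106 mm long, upright, its top 118 mm above the worktop, with a ribbed pointed cone on top (38 mm wide at its base, 57 mm above the underside). Origin at the centre of its underside, z up.
- dipper: Bystander in another well: pale wooden honey dipper, 103 mm long, upright, its top 115 mm above the worktop, with a deeply grooved egg-shaped head 38 mm in diameter on top of a slim shaft. Origin at the centre of its underside, z up.
- mug: White open mug standing upright on the worktop, loose, 0.23 kg, 92 mm high, outside diameter 84 mm, inside about 70 mm. z up; the handle points along its -y. Its origin is at the underside but is not on the cup's axis: the axis lies at y = +15.5 mm in its frame, as the points show.
- mug_floor (a point): Centre of the mug's inner floor, 7 mm above the worktop.
- mug_rim (a point): Centre of the mug's mouth, at rim height, 92 mm above the worktop. Keep the wrist low and close in: overhead, a hood over the range on the left (y 0.04 to 0.55) reaches forward to x = 0.45, underside 0.67 m above the worktop, and a wall cabinet (y -0.49 to 0.03) reaches forward to x = 0.58, underside 0.61 m up.

How it is judged:
By the outcome, as a careful person would: the job done as asked, in the order asked, and still so for the second after the job is handed in, with the robot touching nothing.
It also fails if it takes over 38 s, if anything falls off the work surface, if the arm or the gripper's body presses on something with over 40 N, if the wrist force passes 120 N, or if a joint passes its speed limit or range.

## Working session

There is one attempt and no reset: what is moved stays moved. The work goes in short steps, Python scripts to look and compute and a tool call to move; the robot and the scene stay as the last step left them, time stands still between calls to the robot, and variables do not carry over. Pictures are saved under pics/ and viewed, on a budget of 10 in all, crops included, one or two more only if the job needs it, and the job is handed in when it is done.

Besides the shell and the picture viewer there is one more tool, called after "Call:" in YAML: its name, and indented under it one key for each argument. arm_command: Moves the arm, as the interface text tells. Its arguments: {"type":"object","properties":{"deltas":{"type":"array","items":{"type":"array","items":{"type":"number"}}},"newtons":{"type":"number"}},"required":["deltas"]}

```bash
mkdir -p pics
cat > h.py <<'E'
import numpy as np, cv2
from rig import arm
def cam(n):
    s=arm.read_state(); im,d=arm.read_camera(n); c=arm.calibration(n)
    return s,im,d,c
def world(n,s,d,c):
    v,u=np.mgrid[:d.shape[0],:d.shape[1]]
    P=np.stack([(u-c["cx"])/c["fx"]*d,(v-c["cy"])/c["fy"]*d,d],-1)
    if "rvec" in c:
        R=cv2.Rodrigues(np.array(c["rvec"],float))[0]; return (P-np.array(c["tvec"]).ravel())@R
    from scipy.spatial.transform import Rotation as Ro
    T=np.array(c["tool_from_camera"]); P=P@T[:3,:3].T+T[:3,3]
    return P@Ro.from_quat(s["ee_rot"]).as_matrix().T+np.array(s["ee_pos"])
E
python3 - <<'E'
from h import *
out=[]
for n in("scene","top"):
    s,im,d,c=cam(n); cv2.imwrite(f"pics/{n}0.png",im); np.savez(f"{n}0.npz",im=im,W=world(n,s,d,c),d=d)
    print(n,c)
print(s)
E
```

```text
scene {'fx': 405.8907472031991, 'fy': 405.8907472031991, 'cx': 254.01821386705092, 'cy': 196.7214911552493, 'rvec': array([ 0.09222508, -2.68713146,  1.54066364]), 'tvec': array([0.45678654, 0.19487244, 0.69620993])}
top {'fx': 475.85608619974715, 'fy': 475.85608619974715, 'cx': 247.4610125197201, 'cy': 200.72727937505215, 'rvec': array([ 2.0901716 , -2.1516625 ,  0.19764909]), 'tvec': array([-0.18633761,  0.52120743,  0.96645567])}
{'time': 0.05, 'joint_pos': array([ 1.12137381e+00,  1.24502671e-01,  1.65164582e+00,  2.27581722e-05,
        1.36751249e+00, -8.25726344e-02]), 'qd': array([-0.00045427,  0.00025636, -0.00142079,  0.00058446, -0.00026603,
       -0.00180254]), 'effort': array([ 1.83368385e-03, -4.25207198e+01, -3.66940248e+01, -7.53233235e-05,
        4.08620312e-03, -1.90994911e-05]), 'ee_pos': array([0.23288243, 0.60620476, 0.23007125]), 'ee_rot': array([ 1.82400297e-01,  9.83223811e-01, -9.94867826e-04, -2.82604160e-04]), 'wrist_force': array([ 0.11851863, -0.92832968,  0.75941582]), 'wrist_torque': array([0.01097955, 0.00114429, 0.02222728]), 'grip_width': 0.085018276955302}
```

View pics/scene0.png

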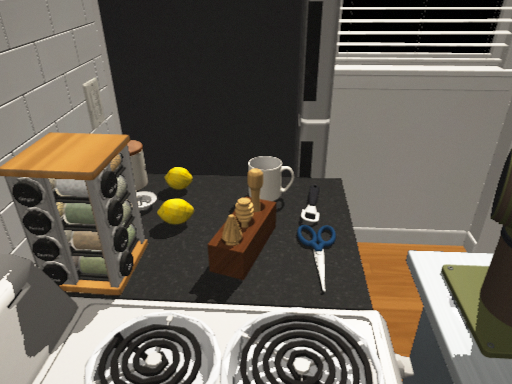

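View pics/top0.png

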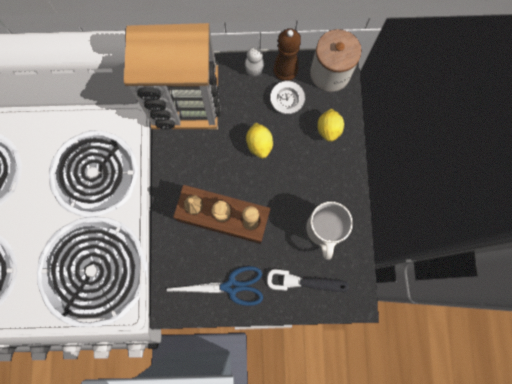

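The scene view shows the muddler's knob at (255,175), in the block's end nearest the mug, with the dipper at (244,210) and the reamer at (232,230). In the top view the knob is at (250,215), the dipper (221,210), the reamer (193,204) and the mug's mouth (330,222).

Run:
```python
from h import *
z=np.load("top0.npz");W=z["W"];im=z["im"]
z2=np.load("scene0.npz");W2=z2["W"]
for nm,Wt in(("top",W),("scene",W2)):
    A=Wt.reshape(-1,3)
    if nm=="top": ctr=W[215,250]; m0=W[222,330]; print("knob px",ctr,"mug px",m0,W[210,221],W[204,193])
    near=np.linalg.norm(A[:,:2]-ctr[:2],axis=1)<.04
    k=A[near&(A[:,2]>.125)&(A[:,2]<.16)]; print(nm,"knob",len(k),k.min(0),k.max(0),np.median(k,0))
    r=A[(np.linalg.norm(A[:,:2]-m0[:2],axis=1)<.07)&(A[:,2]>.084)&(A[:,2]<.10)]
    print("rim",len(r),r.min(0),r.max(0))
    (x,y),R=cv2.minEnclosingCircle(r[:,:2].astype(np.float32)); print("circ",x,y,R)
    b=A[(np.linalg.norm(A[:,:2]-ctr[:2],axis=1)<.22)&(A[:,2]>.058)&(A[:,2]<.07)&(np.linalg.norm(A[:,:2]-m0[:2],axis=1)>.08)]
    print("block",len(b),cv2.minAreaRect(b[:,:2].astype(np.float32)))
# all things tall near the path
A=W.reshape(-1,3)
g=A[(A[:,2]>.02)&(A[:,2]<.5)&(A[:,0]>.2)]
for x in np.arange(.25,.9,.05):
    print(round(x,2),[ (lambda q: int(100*q.max()) if len(q) else 0)(g[(abs(g[:,0]-x)<.025)&(abs(g[:,1]-y)<.025),2]) for y in np.arange(.3,-.6,-.05)])
```

```text
knob px [ 0.46782855 -0.20541331  0.15376503] mug px [ 0.47092356 -0.38215622  0.00420535] [ 0.4859519  -0.14827497  0.11388589] [ 0.5008411  -0.09200071  0.10790159]
top knob 235 [ 0.45576283 -0.22095956  0.12651477] [ 0.48688382 -0.18994217  0.15564212] [ 0.46985579 -0.20552911  0.14894996]
rim 225 [ 0.40674162 -0.41063211  0.08404367] [ 0.50035613 -0.32849682  0.09468242]
circ 0.4534423351287842 -0.3705712556838989 0.047540586441755295
block 2203 ((0.5458428859710693, -0.239843487739563), (0.33714425563812256, 0.23329570889472961), 73.39268493652344)
scene knob 247 [ 0.45340596 -0.21629048  0.12500673] [ 0.48456245 -0.18818489  0.15336239] [ 0.46885394 -0.19535268  0.14234628]
rim 200 [ 0.40304379 -0.41340965  0.08404637] [ 0.49705566 -0.32762008  0.0938951 ]
circ 0.4502852261066437 -0.36868909001350403 0.047464046627283096
block 1245 ((0.5433464646339417, -0.2365419566631317), (0.3331831395626068, 0.23260897397994995), 73.2846908569336)
0.25 [0, 0, 0, 0, 0, 0, 0, 0, 0, 0, 0, 0, 0, 0, 0, 0, 0, 0]
0.3 [0, 0, 0, 0, 0, 0, 0, 0, 0, 0, 0, 0, 0, 0, 0, 0, 49, 0]
0.35 [0, 0, 0, 0, 0, 0, 0, 0, 0, 0, 0, 0, 0, 0, 0, 0, 49, 0]
0.4 [0, 0, 0, 0, 0, 0, 0, 0, 0, 0, 0, 0, 0, 9, 9, 0, 49, 0]
0.45 [0, 0, 0, 0, 0, 0, 0, 5, 6, 10, 15, 6, 0, 9, 9, 0, 49, 0]
0.5 [0, 0, 0, 0, 0, 0, 0, 9, 11, 11, 15, 6, 0, 9, 9, 0, 49, 0]
0.55 [0, 0, 0, 0, 0, 0, 0, 6, 7, 6, 0, 0, 0, 0, 0, 0, 49, 0]
0.6 [0, 0, 0, 0, 0, 0, 0, 0, 0, 0, 3, 4, 0, 0, 0, 0, 49, 0]
0.65 [0, 0, 0, 0, 0, 0, 0, 0, 0, 0, 5, 6, 0, 5, 5, 0, 49, 0]
0.7 [0, 0, 0, 0, 0, 0, 25, 25, 25, 25, 5, 5, 0, 5, 6, 0, 47, 0]
0.75 [4, 4, 4, 3, 3, 4, 25, 25, 25, 25, 0, 2, 3, 2, 0, 0, 39, 0]
0.8 [11, 11, 11, 11, 11, 11, 25, 25, 25, 25, 8, 8, 15, 11, 13, 11, 30, 0]
0.85 [12, 12, 12, 12, 12, 12, 0, 0, 6, 19, 9, 14, 17, 11, 13, 11, 22, 0]
```

Call:
arm_command:
  deltas:
    - [1,1,-3.4,0.4,0,0,-0.06]
    - [1,2,-6.8,0.8,0,0,-0.12]
    - [1,3,-10.2,1.2,0,0,-0.18]
    - [1,4,-13.6,1.6,0,0,-0.24]
    - [1,5,-17,2,0,0,-0.3]

```text
time: 0.52
ee_pos: [0.283, 0.435, 0.2507]
ee_rot: [0.328, 0.945, -0.001, -0.0]
wrist_force: [0.5, -0.8, -0.0]
grip_width: 0.0858
```

Call:
arm_command:
  deltas:
    - [1,1,-3.4,0,0,0,-0.06]
    - [1,2,-6.8,0,0,0,-0.12]
    - [1,3,-10.2,0,0,0,-0.18]
    - [1,4,-13.6,0,0,0,-0.24]
    - [1,5,-17,0,0,0,-0.3]

```text
time: 0.93
ee_pos: [0.3329, 0.265, 0.2509]
ee_rot: [0.466, 0.885, -0.0, -0.0]
wrist_force: [1.0, 0.4, 1.1]
grip_width: 0.0853
```

Call:
arm_command:
  deltas:
    - [1,1,-3.4,0,0,0,-0.06]
    - [1,2,-6.8,0,0,0,-0.12]
    - [1,3,-10.2,0,0,0,-0.18]
    - [1,4,-13.6,0,0,0,-0.24]
    - [1,5,-17,0,0,0,-0.3]

```text
time: 1.35
ee_pos: [0.3829, 0.0951, 0.251]
ee_rot: [0.593, 0.805, 0.0, 0.0]
wrist_force: [1.1, 0.4, -0.1]
grip_width: 0.0853
```

Call:
arm_command:
  deltas:
    - [1,1,-3.4,0,0,0,-0.06]
    - [1,2,-6.8,0,0,0,-0.12]
    - [1,3,-10.2,0,0,0,-0.18]
    - [1,4,-13.6,0,0,0,-0.24]
    - [1,5,-17,0,0,0,-0.3]

```text
time: 1.77
ee_pos: [0.433, -0.0751, 0.251]
ee_rot: [0.707, 0.707, 0.0, -0.0]
wrist_force: [0.5, 0.5, 0.7]
grip_width: 0.0856
```

Call:
arm_command:
  deltas:
    - [1,0.8,-2.6,0,0,0,-0.06]
    - [1,1.6,-5.2,0,0,0,-0.12]
    - [1,2.4,-7.8,0,0,0,-0.18]
    - [1,3.1,-10.4,0,0,0,-0.24]
    - [1,3.7,-13,0,0,0,-0.285]

```text
time: 2.18
ee_pos: [0.4701, -0.2046, 0.2507]
ee_rot: [0.8, 0.6, -0.0, -0.0]
wrist_force: [1.2, -0.5, 0.1]
grip_width: 0.0857
```

Run:
```python
from h import *
s,im,d,c=cam("wrist"); W=world("wrist",s,d,c); cv2.imwrite("pics/w1.png",im); np.savez("w1.npz",W=W)
print(s["ee_pos"],s["ee_rot"],s["joint_pos"])
A=W[d>0].reshape(-1,3)
k=A[(np.linalg.norm(A[:,:2]-[.47,-.205],axis=1)<.035)&(A[:,2]>.125)&(A[:,2]<.16)]
print("knob",len(k),k.min(0),k.max(0),k.mean(0)) if len(k) else 0
r=A[(np.linalg.norm(A[:,:2]-[.457,-.37],axis=1)<.07)&(A[:,2]>.086)&(A[:,2]<.098)]
print(len(r)); print(r.min(0),r.max(0)) if len(r) else 0
```

```text
[ 0.47005353 -0.20458339  0.25070236] [ 8.00094458e-01  5.99873855e-01 -1.36427974e-04 -4.45816673e-04] [-5.15312282e-01 -1.96099799e-01  1.92888588e+00  1.08559492e-04
  1.40973285e+00 -2.31220450e-01]
knob 1380 [ 0.45464406 -0.22293638  0.12500284] [ 0.48646992 -0.19157751  0.15387758] [ 0.47119647 -0.20443774  0.14752085]
813
[ 0.41654421 -0.41354934  0.08600292] [ 0.49983865 -0.32971326  0.09264736]
```

View pics/w1.png

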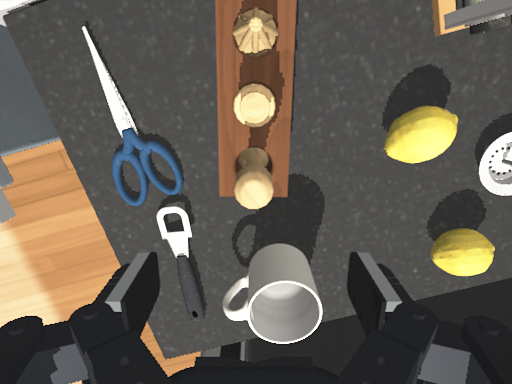

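The wrist view shows the muddler's knob at (254,187), the mug's mouth at (285,310), and the block's row running vertically in the image, so the fingers straddle the row. The knob centre is about (0.4705, -0.2065), as measured before.

Call:
arm_command:
  deltas:
    - [1,0,-0.2,-2,0,0,0]
    - [1,0,-0.2,-4,0,0,0]
    - [1,0,-0.2,-6,0,0,0]
    - [1,0,-0.2,-8,0,0,0]
    - [1,0,-0.2,-10,0,0,0]

```text
time: 2.65
ee_pos: [0.4697, -0.205, 0.15]
ee_rot: [0.799, 0.601, -0.0, -0.0]
wrist_force: [-0.2, 0.4, -0.6]
grip_width: 0.0856
```

Call:
arm_command:
  deltas:
    - [1,0,0,-1.5,0,0,0]
    - [1,0,0,-3,0,0,0]
    - [1,0,0,-4,0,0,0]
    - [1,0,0,-4,0,0,0]

```text
time: 2.98
ee_pos: [0.4683, -0.2041, 0.1083]
ee_rot: [0.799, 0.601, -0.001, -0.003]
wrist_force: [-1.2, -0.3, -0.3]
grip_width: 0.0855
```

Call:
arm_command:
  deltas:
    - [0.2,0,0,0,0,0,0]
    - [0.2,0,0,0,0,0,0]
    - [0.2,0,0,0,0,0,0]
    - [0.2,0,0,0,0,0,0]
    - [0.2,0,0,0,0,0,0]
  newtons: 40

```text
time: 3.4
ee_pos: [0.4708, -0.2057, 0.1127]
ee_rot: [0.799, 0.601, 0.0, 0.001]
wrist_force: [0.3, 0.6, -0.5]
grip_width: 0.0312
```

Call:
arm_command:
  deltas:
    - [0.2,0,0,0,0,0,0]
    - [0.2,0,0,0,0,0,0]
    - [0.2,0,0,0,0,0,0]
    - [0.2,0,0,0,0,0,0]
    - [0.2,0,0,0,0,0,0]
  newtons: 40

```text
time: 3.82
ee_pos: [0.4708, -0.2057, 0.1126]
ee_rot: [0.799, 0.601, 0.0, 0.001]
wrist_force: [-1.6, 0.0, 5.0]
grip_width: 0.0309
```

Call:
arm_command:
  deltas:
    - [0,0,0,0,0,0,0]
    - [0,0,0,0.3,0,0,0]
    - [0,0,0,0.8,0,0,0]
    - [0,0,0,1.4,0,0,0]
    - [0,0,0,2,0,0,0]
  newtons: 50

```text
time: 4.23
ee_pos: [0.4699, -0.2051, 0.1314]
ee_rot: [0.799, 0.601, -0.0, -0.0]
wrist_force: [0.2, -0.7, -1.1]
grip_width: 0.0311
```

Run:
```python
from h import *
s,im,d,c=cam("scene"); print(s["ee_pos"],s["grip_width"],s["wrist_force"])
cv2.imwrite("pics/s2.png",cv2.resize(im[100:300,170:350],None,fx=3,fy=3))
```

```text
[ 0.4698524  -0.20508787  0.1314157 ] 0.031093680762193127 [ 0.18325017 -0.70413942 -1.14977969]
```

View pics/s2.png

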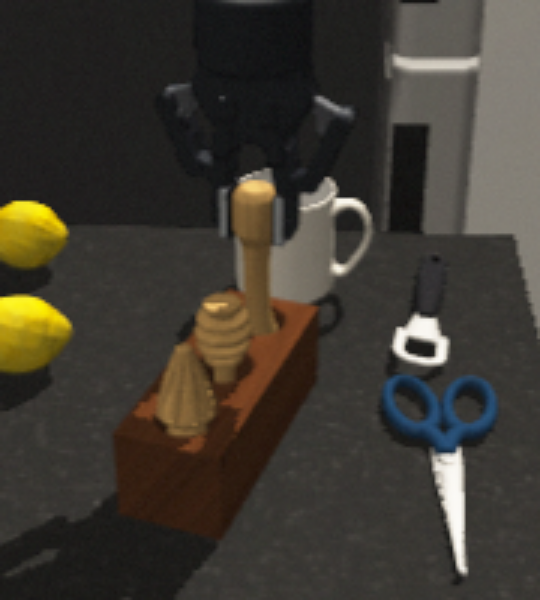

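The crop shows the muddler held by its knob at (255,210), raised about 19 mm and upright. The block and the other two tools look unmoved. I'll keep lifting.

Call:
arm_command:
  deltas:
    - [0,0,0,1,0,0,0]
    - [0,0,0,2,0,0,0]
    - [0,0,0,3,0,0,0]
    - [0,0,0,4,0,0,0]
    - [0,0,0,5,0,0,0]

```text
time: 4.7
ee_pos: [0.4703, -0.2054, 0.1828]
ee_rot: [0.799, 0.601, 0.0, 0.0]
wrist_force: [0.2, 0.2, -1.4]
grip_width: 0.0309
```

Call:
arm_command:
  deltas:
    - [0,0,0,1.2,0,0,0]
    - [0,0,0,2.4,0,0,0]
    - [0,0,0,3.6,0,0,0]
    - [0,0,0,4.6,0,0,0]
    - [0,0,0,5,0,0,0]

```text
time: 5.12
ee_pos: [0.4709, -0.2057, 0.2339]
ee_rot: [0.799, 0.601, 0.001, 0.001]
wrist_force: [-0.1, -0.4, 0.1]
grip_width: 0.0309
```

```bash
cat > look.py <<'E'
from h import *
import sys
tag=sys.argv[1]; ims=[]
for n,(a,b,e,f) in (("scene",(60,260,170,350)),("wrist",(0,384,0,512))):
    s,im,d,c=cam(n); W=world(n,s,d,c)
    ims.append(cv2.resize(im[a:b,e:f],(360,400) if n=="scene" else (440,330)))
    h=cv2.cvtColor(im,cv2.COLOR_BGR2HSV); m=(h[...,0]>8)&(h[...,0]<25)&(h[...,1]>70)&(h[...,2]>90)&(d>0)
    p=s["ee_pos"]; m&=(np.linalg.norm(W[...,:2]-p[:2],axis=-1)<.06)&(W[...,2]>.01)&(W[...,2]<.25)
    A=W[m]
    for z0 in np.arange(np.floor(p[2]*100)/100-.13,p[2]+.04,.02):
        q=A[abs(A[:,2]-z0)<.01]
        if len(q)>5: print(n,round(z0,3),len(q),q.min(0).round(4)[:2],q.max(0).round(4)[:2],"mid",((q.min(0)+q.max(0))/2).round(4)[:2])
    A=W[d>0]
    if n=="wrist":
        r=A[(np.linalg.norm(A[:,:2]-[.457,-.37],axis=1)<.07)&(A[:,2]>.086)&(A[:,2]<.098)]
        if len(r): print("rim",len(r),r.min(0),r.max(0))
    np.savez(f"{tag}_{n}.npz",W=W,im=im)
print(s["ee_pos"],s["grip_width"],s["wrist_force"])
o=np.zeros((400,800,3),np.uint8); o[:,:360]=ims[0]; o[:330,360:]=ims[1]; cv2.imwrite(f"pics/{tag}.png",o)
E
python3 look.py l3
```

```text
scene 0.1 9 [ 0.4701 -0.1556] [ 0.476  -0.1461] mid [ 0.4731 -0.1509]
scene 0.12 25 [ 0.4757 -0.1591] [ 0.4961 -0.146 ] mid [ 0.4859 -0.1526]
scene 0.14 90 [ 0.4553 -0.203 ] [ 0.484  -0.1893] mid [ 0.4696 -0.1962]
scene 0.16 142 [ 0.4553 -0.2059] [ 0.4839 -0.1888] mid [ 0.4696 -0.1974]
scene 0.18 86 [ 0.4596 -0.2066] [ 0.4799 -0.1951] mid [ 0.4697 -0.2008]
scene 0.2 66 [ 0.4632 -0.2031] [ 0.4773 -0.194 ] mid [ 0.4703 -0.1986]
scene 0.22 53 [ 0.467  -0.2052] [ 0.4792 -0.1951] mid [ 0.4731 -0.2002]
scene 0.24 44 [ 0.4645 -0.2006] [ 0.4843 -0.1888] mid [ 0.4744 -0.1947]
wrist 0.1 208 [ 0.4697 -0.1677] [ 0.5045 -0.1459] mid [ 0.4871 -0.1568]
wrist 0.12 340 [ 0.4758 -0.1611] [ 0.4992 -0.1461] mid [ 0.4875 -0.1536]
wrist 0.14 177 [ 0.4572 -0.2057] [ 0.4866 -0.192 ] mid [ 0.4719 -0.1988]
wrist 0.16 772 [ 0.4555 -0.2182] [ 0.4865 -0.192 ] mid [ 0.471  -0.2051]
wrist 0.18 414 [ 0.4603 -0.2128] [ 0.4817 -0.1967] mid [ 0.471  -0.2047]
wrist 0.2 404 [ 0.4623 -0.209 ] [ 0.48   -0.1985] mid [ 0.4712 -0.2037]
wrist 0.22 333 [ 0.4628 -0.2075] [ 0.4803 -0.1979] mid [ 0.4715 -0.2027]
wrist 0.24 523 [ 0.459  -0.2052] [ 0.4869 -0.1914] mid [ 0.4729 -0.1983]
rim 281 [ 0.41649044 -0.41381578  0.08600514] [ 0.46587193 -0.36974166  0.0923363 ]
[ 0.47100148 -0.20574956  0.2339346 ] 0.03093273447135204 [-0.17878995 -0.42858756  0.2150138 ]
```

View pics/l3.png

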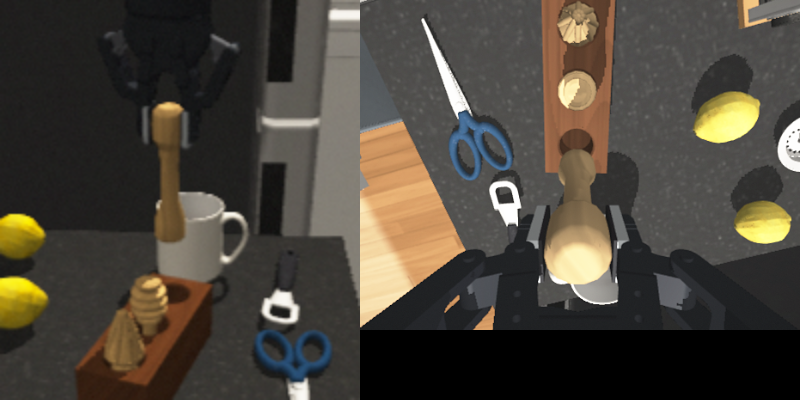

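The left half shows the muddler hanging clear of the block, knob at (168,122) and foot at (170,228), nearly vertical. The right half shows the emptied well at (577,145), with the dipper and reamer still in place. The foot's underside is at about z = 0.133, above the mug's rim, so I'll carry it to the mug axis at about (0.458, -0.3715).

Call:
arm_command:
  deltas:
    - [0,-0.1,-1.5,0,0,0,0]
    - [0,-0.3,-3.5,0,0,0,0]
    - [0,-0.5,-5.5,0,0,0,0]
    - [0,-0.7,-7.5,0,0,0,0]
    - [0,-0.8,-9.5,0,0,0,0]

```text
time: 5.63
ee_pos: [0.4615, -0.3008, 0.2301]
ee_rot: [0.799, 0.601, -0.0, -0.001]
wrist_force: [-0.2, 1.0, -0.1]
grip_width: 0.0313
```

Call:
arm_command:
  deltas:
    - [0,-0.1,-1.8,0,0,0,0]
    - [0,-0.3,-3.6,0,0,0,0]
    - [0,-0.4,-5.4,0,0,0,0]
    - [0,-0.5,-6.6,0,0,0,0]
    - [0,-0.5,-6.9,0,0,0,0]

```text
time: 6.05
ee_pos: [0.4566, -0.3708, 0.2306]
ee_rot: [0.8, 0.6, -0.0, -0.0]
wrist_force: [0.8, 0.4, -0.5]
grip_width: 0.0307
```

```bash
python3 look.py l4
python3 - <<'E'
from h import *
s,im,d,c=cam("top"); W=world("top",s,d,c); A=W[d>0]
r=A[(np.linalg.norm(A[:,:2]-[.458,-.3715],axis=1)<.07)&(A[:,2]>.086)&(A[:,2]<.098)]
print("top rim",len(r),r.min(0),r.max(0)) if len(r) else 0
E
```

```text
scene 0.14 75 [ 0.4428 -0.3672] [ 0.4694 -0.354 ] mid [ 0.4561 -0.3606]
scene 0.16 96 [ 0.4429 -0.3701] [ 0.4695 -0.3546] mid [ 0.4562 -0.3623]
scene 0.18 52 [ 0.4482 -0.3676] [ 0.4646 -0.3601] mid [ 0.4564 -0.3638]
scene 0.2 44 [ 0.4506 -0.3677] [ 0.4624 -0.3604] mid [ 0.4565 -0.364 ]
scene 0.22 34 [ 0.4531 -0.3679] [ 0.4648 -0.3605] mid [ 0.459  -0.3642]
scene 0.24 47 [ 0.4509 -0.3695] [ 0.4718 -0.3542] mid [ 0.4613 -0.3618]
wrist 0.14 209 [ 0.4418 -0.369 ] [ 0.4716 -0.3565] mid [ 0.4567 -0.3627]
wrist 0.16 815 [ 0.4409 -0.3809] [ 0.4717 -0.3563] mid [ 0.4563 -0.3686]
wrist 0.18 359 [ 0.4468 -0.3754] [ 0.4661 -0.3619] mid [ 0.4564 -0.3687]
wrist 0.2 412 [ 0.4481 -0.3735] [ 0.4657 -0.3632] mid [ 0.4569 -0.3683]
wrist 0.22 264 [ 0.4498 -0.3708] [ 0.4661 -0.3623] mid [ 0.458  -0.3665]
wrist 0.24 739 [ 0.4449 -0.3701] [ 0.473  -0.3558] mid [ 0.4589 -0.3629]
rim 939 [ 0.41590919 -0.41373834  0.08605162] [ 0.49962004 -0.33022238  0.09291203]
[ 0.45680971 -0.37034941  0.23070262] 0.03126313563704246 [-0.25064582  0.2407601  -0.333349  ]
top rim 21 [ 0.49538431 -0.38575084  0.0877228 ] [ 0.50068859 -0.35964754  0.09309321]
```

View pics/l4.png

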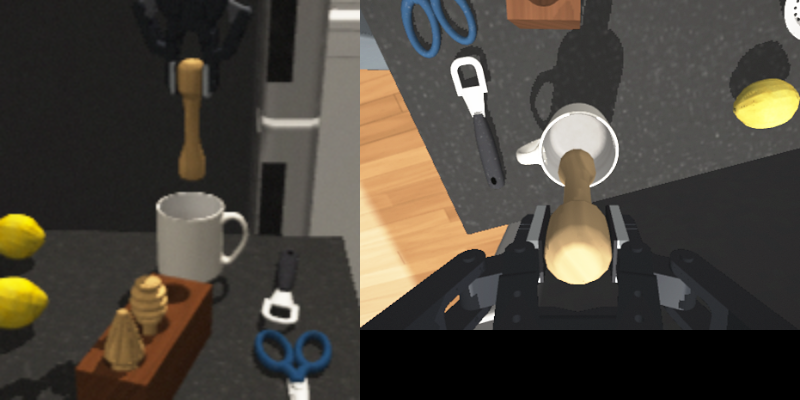

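The foot hangs over the mug's mouth. In the right half the mouth is at (580,145), and the wrist depth puts the foot within 2 mm of the mug's axis. I'll lower it.

Call:
arm_command:
  deltas:
    - [0,0.1,0,-1,0,0,0]
    - [0,0.1,0,-2.5,0,0,0]
    - [0,0.1,0,-4,0,0,0]
    - [0,0.1,0,-5.5,0,0,0]
    - [0,0.1,0,-7,0,0,0]

```text
time: 6.62
ee_pos: [0.4582, -0.3681, 0.16]
ee_rot: [0.799, 0.602, 0.0, -0.0]
wrist_force: [-0.7, -0.7, -1.4]
grip_width: 0.031
```

Call:
arm_command:
  deltas:
    - [0,0,0,-1.3,0,0,0]
    - [0,0,0,-2.6,0,0,0]
    - [0,0,0,-3.6,0,0,0]
    - [0,0,0,-4.3,0,0,0]
    - [0,0,0,-4.3,0,0,0]

```text
time: 7.03
ee_pos: [0.4574, -0.3684, 0.1162]
ee_rot: [0.799, 0.601, -0.0, -0.002]
wrist_force: [0.3, 1.0, -2.0]
grip_width: 0.031
```

Call:
arm_command:
  deltas:
    - [0,0,0,-0.1,0,0,0]
    - [0,0,0,-0.2,0,0,0]
    - [0,0,0,-0.3,0,0,0]
    - [0,0,0,-0.4,0,0,0]
    - [0,0,0,-0.4,0,0,0]

```text
time: 7.45
ee_pos: [0.4583, -0.3694, 0.1147]
ee_rot: [0.799, 0.601, 0.0, 0.0]
wrist_force: [0.2, 0.4, -0.8]
grip_width: 0.0308
```

Call:
arm_command:
  deltas:
    - [0,0,0,-0.1,0,0,0]
    - [0,0,0,-0.2,0,0,0]
    - [0,0,0,-0.3,0,0,0]
    - [0,0,0,-0.3,0,0,0]

```text
time: 7.78
ee_pos: [0.458, -0.3692, 0.111]
ee_rot: [0.799, 0.601, -0.0, -0.0]
wrist_force: [-0.3, -0.4, -0.7]
grip_width: 0.031
```

Call:
arm_command:
  deltas:
    - [0,0,0,-0.1,0,0,0]
    - [0,0,0,-0.2,0,0,0]
    - [0,0,0,-0.2,0,0,0]

```text
time: 8.03
ee_pos: [0.458, -0.3691, 0.109]
ee_rot: [0.799, 0.601, -0.0, -0.0]
wrist_force: [-0.5, 0.3, -0.6]
grip_width: 0.031
```

Call:
arm_command:
  deltas:
    - [0,0,0,-0.1,0,0,0]
    - [0,0,0,-0.1,0,0,0]

```text
time: 8.2
ee_pos: [0.4581, -0.3692, 0.1082]
ee_rot: [0.799, 0.601, 0.0, -0.0]
wrist_force: [0.6, 0.4, -1.1]
grip_width: 0.0312
```

Call:
arm_command:
  deltas:
    - [0,0,0,-0.1,0,0,0]
    - [0,0,0,-0.1,0,0,0]

```text
time: 8.37
ee_pos: [0.4583, -0.3696, 0.1081]
ee_rot: [0.799, 0.601, -0.0, 0.0]
wrist_force: [-0.7, 0.8, 3.8]
grip_width: 0.0311
```

The foot touched down at the expected height (+3.8 N). I'll open the hand gently.

Call:
arm_command:
  deltas:
    - [0.42,0,0,0,0,0,0]
    - [0.48,0,0,0,0,0,0]
    - [0.55,0,0,0,0,0,0]
    - [0.65,0,0,0,0,0,0]
    - [0.75,0,0,0,0,0,0]
  newtons: 20

```text
time: 8.78
ee_pos: [0.4581, -0.3692, 0.1071]
ee_rot: [0.799, 0.601, -0.0, -0.0]
wrist_force: [0.7, -0.8, -0.9]
grip_width: 0.0638
```

Call:
arm_command:
  deltas:
    - [0.85,0,0,0,0,0,0]
    - [1,0,0,0,0,0,0]
    - [1,0,0,0,0,0,0]
    - [1,0,0,0,0,0,0]

```text
time: 9.12
ee_pos: [0.4582, -0.3693, 0.1073]
ee_rot: [0.799, 0.601, 0.0, -0.0]
wrist_force: [-0.1, -0.4, 0.5]
grip_width: 0.0858
```

```bash
python3 look.py l5
```

```text
scene 0.07 10 [ 0.4497 -0.4059] [ 0.4692 -0.3616] mid [ 0.4594 -0.3837]
scene 0.09 47 [ 0.4495 -0.4074] [ 0.4693 -0.3583] mid [ 0.4594 -0.3829]
scene 0.11 32 [ 0.445  -0.3665] [ 0.4718 -0.352 ] mid [ 0.4584 -0.3592]
scene 0.13 85 [ 0.4449 -0.3669] [ 0.4718 -0.3515] mid [ 0.4584 -0.3592]
wrist 0.01 95 [ 0.4462 -0.3672] [ 0.4725 -0.356 ] mid [ 0.4593 -0.3616]
wrist 0.03 627 [ 0.4427 -0.3793] [ 0.4729 -0.3559] mid [ 0.4578 -0.3676]
wrist 0.05 530 [ 0.4454 -0.3782] [ 0.4699 -0.3594] mid [ 0.4577 -0.3688]
wrist 0.07 373 [ 0.4492 -0.3707] [ 0.4668 -0.3622] mid [ 0.458  -0.3665]
wrist 0.09 395 [ 0.4267 -0.3955] [ 0.4667 -0.3617] mid [ 0.4467 -0.3786]
wrist 0.11 312 [ 0.4456 -0.3684] [ 0.4731 -0.355 ] mid [ 0.4593 -0.3617]
wrist 0.13 1712 [ 0.4421 -0.3756] [ 0.4735 -0.3546] mid [ 0.4578 -0.3651]
rim 2773 [ 0.41609113 -0.41182505  0.08601505] [ 0.4993976  -0.32989057  0.09799554]
[ 0.45812805 -0.36925985  0.10730517] 0.0851674118403378 [-0.53319742  0.27975542 -0.1636556 ]
```

View pics/l5.png

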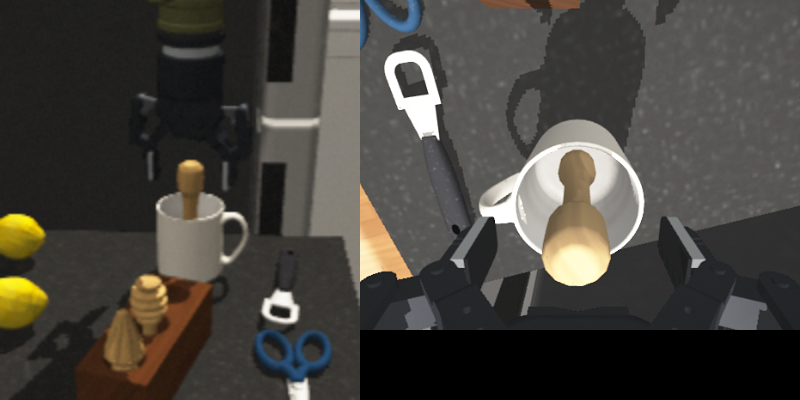

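The muddler stands upright in the mug, knob at (190,178) in the left half, and the fingers are open on both sides of it. I'll withdraw straight up.

Call:
arm_command:
  deltas:
    - [1,0,0,1,0,0,0]
    - [1,0,0,2.5,0,0,0]
    - [1,0,0,4.5,0,0,0]
    - [1,0,0,6.5,0,0,0]
    - [1,0,0,8.5,0,0,0]

```text
time: 9.63
ee_pos: [0.4581, -0.3692, 0.1939]
ee_rot: [0.799, 0.601, 0.0, 0.0]
wrist_force: [0.7, -0.5, -0.5]
grip_width: 0.0854
```

Call:
arm_command:
  deltas:
    - [1,0,0,1.5,0,0,0]
    - [1,0,0,3,0,0,0]
    - [1,0,0,4,0,0,0]
    - [1,0,0,4,0,0,0]
    - [1,0,0,4,0,0,0]

```text
time: 10.05
ee_pos: [0.4583, -0.3694, 0.2331]
ee_rot: [0.799, 0.601, 0.0, 0.001]
wrist_force: [0.1, -0.3, -0.5]
grip_width: 0.0854
```

```bash
python3 look.py l6
```

```text
scene 0.1 31 [ 0.4495 -0.3665] [ 0.4669 -0.3578] mid [ 0.4582 -0.3621]
scene 0.12 56 [ 0.4449 -0.3686] [ 0.4719 -0.352 ] mid [ 0.4584 -0.3603]
scene 0.14 113 [ 0.443  -0.3784] [ 0.4722 -0.3505] mid [ 0.4576 -0.3644]
wrist 0.12 134 [ 0.4435 -0.3674] [ 0.4729 -0.3553] mid [ 0.4582 -0.3614]
wrist 0.14 807 [ 0.4419 -0.387 ] [ 0.4733 -0.3555] mid [ 0.4576 -0.3712]
wrist 0.24 25 [ 0.4143 -0.368 ] [ 0.4184 -0.3558] mid [ 0.4163 -0.3619]
rim 1072 [ 0.41629932 -0.41441358  0.08600246] [ 0.49945451 -0.33031042  0.09309823]
[ 0.45790024 -0.36905736  0.23182497] 0.08547970279782416 [ 0.45378264 -0.04118029  0.40201804]
```

View pics/l6.png

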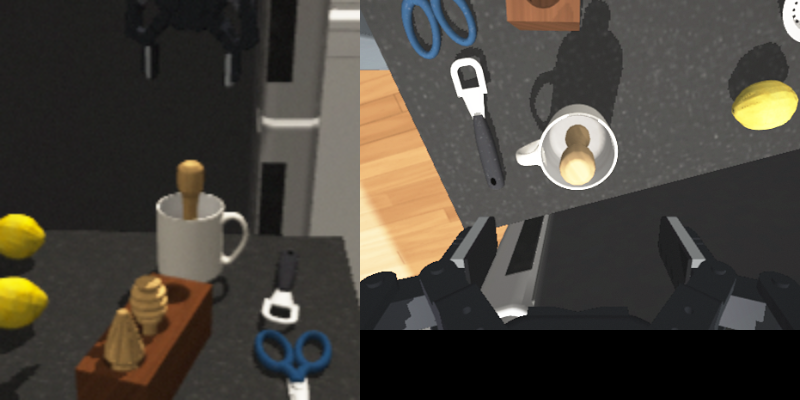

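The muddler stands freely in the mug, knob at (577,165) in the right half. The mug, block and other two tools are in place, and the gripper is well clear.

```bash
python3 -c "
from rig import arm
print(arm.finish_job())"
```

```text
the job is handed in; nothing more can be done
None
```

The muddler is standing upright, foot down, in the mug, and the job is handed in. I gripped it by the knob, pulled it straight up out of the end well and lowered it into the mug. The foot touched down at about 4 N before I opened the hand and withdrew straight up.

The last checks, at about 10 s of robot time, showed:
- **Muddler:** the knob is centred at about (0.458, -0.371), within 1 to 2 mm of the mug's axis.
- **Mug:** the rim is within about 1 mm of where it was first measured.
- **Block and other tools:** in the last picture the block looks unmoved, with the dipper and reamer still in their wells. I did not re-measure their positions.
- **Gripper:** it is clear of everything, about 80 mm above the knob.

No check failed. The only disagreement was 2 to 3 mm between the cameras' early positions, which is about the stated calibration error.

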